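# Load a dye jar in the tilted agitator and pin its retaining bar

## Task

Gently set the amber jar with the orange lid into the empty bay of the tilted sample agitator, standing square on the sloping bay floor (do not drop it). Then swing the yellow retaining bar fully shut into the blue fork, and lock it by pushing the red-handled pin through the fork and the bar's eye until its collar sits on the fork; let go of everything. Leave the other pins, jars and things on the table where they are.

Things in the scene. Friction and masses are not known exactly. Their poses are not given: they have to be found in the camera images.
- jar_orange_center (a point): Centre of the jar to load, half-way up: squat amber glass jar, diameter 64 mm, 50 mm high, with an orange lid of diameter 62 mm above it; 66 mm tall over all, 0.15 to 0.3 kg, centre of mass near its middle. It starts standing on the table; z is its axis, towards the lid. A like jar with a green lid stands elsewhere.
- jar_green_center (a point): Centre, half-way up, of the like amber jar with the green lid (diameter 64 mm, 66 mm tall): leave it alone.
- cradle: Fixed steel cradle sloping at 30 degrees. Origin: centre of the top face of its floor plate (150 by 250 mm), 150 mm over the table. x up the slope, y across, z square to the plate (leaning down-slope, roughly to the robot). Two bays: at +y one holding a fixed green jar with white lid, 66 mm tall, at x 0, y +61 mm; at -y the empty one. Under it a housing 83 mm high.
- bay (a point): Centre of the empty bay's floor (cradle axes: x up the slope, z square to the floor). The bay is 117 mm wide (y) and 140 mm long (x) inside; walls 25 mm high and 5 mm thick at the back and both sides, a lip 12 mm high at the low front edge.
- bar (a joint): Angle (rad) of the yellow retaining bar about its hinge (axis: cradle z, at cradle x -90, y +145 mm; hinge post 74 mm high). 0: fully shut at its stop, lying along cradle y with its eye in the fork and the holes in line; grows to 0.55 as it swings open down the slope. Stiff: it stays where left, and takes some 2 N at its end to move.
- bar_push (a point): Point on the bar's middle line, 200 mm from the hinge axis and half-way up the bar, 45 mm over the plane of the cradle floor. The yellow bar is 12 mm wide and 22 mm high. Pushing here on the down-slope side shuts it. Axes: y along the bar to the hinge, x square to the bar (the shutting direction), z as the cradle's.
- bar_eye (a point): Centre of the top mouth of the 15 mm hole in the steel eye plate (32 by 32 mm, 14 mm thick) at the bar's end, 290 mm from the hinge axis.
- fork_hole (a point): Centre of the hole's mouth on top of the fixed blue fork, 63 mm over the cradle floor's plane; z is the hole's axis, 30 degrees from vertical. Two cheeks 36 by 36 by 8 mm with 15 mm holes (2 mm chamfer), 20 mm apart; the lower cheek's underside is 36 mm below. An 8 mm web joins them on the outer (-y) side, flush with the top.
- pin_red_grip (a point): Grip point of the pin to use, on its axis: red round handle, diameter 22 mm, from 24 mm below this point to 21 mm above; then a steel collar (diameter 30, 6 mm thick, underside 30 mm below this point); then a steel shank, diameter 12, 52 mm long, the last 12 mm tapered to 5 mm (tip 82 mm below). z from tip to handle. 0.09 kg. It stands loosely in a hole of the block.
- pin_red_collar (a point): Centre of the underside of the red pin's collar; it meets the top of the fork when the pin is home.
- pin_blue_grip (a point): The same point on the blue-handled pin: too short for this fork, leave it alone. Handle and collar as on the red pin.
- pin_grey_grip (a point): The same point on the grey-handled pin: too short for this fork, leave it alone. Handle and collar as on the red pin.
- pin_block: Fixed white block 190 (x) by 60 (y) by 60 mm high; origin at the centre of its underside. Three 15 mm holes through it at x = -60, 0 and +60 mm hold the three pins upright, their collars on its top.
- wash_bottle: White bottle with a red cap, diameter 56 mm, 200 mm tall; origin at the centre of its underside. Leave it standing.
- jug: Clear measuring jug, diameter 100 mm, 120 mm tall, with a handle; origin at the centre of its underside. Leave it standing.
- dye_tub: White tub with a blue cap, diameter 60 mm, 60 mm tall; origin at the centre of its underside. Leave it alone.
- spoon: Spoon with a wooden handle and a metal bowl lying on the table, about 200 mm long. Leave it alone.

How it is judged:
By the outcome, as a careful person would: the job done as asked, in the order asked, and still so for the second after the job is handed in, with the robot touching nothing.
It also fails if it takes over 69 s, if anything falls off the work surface, if the arm or the gripper's body presses on something with over 40 N, if the wrist force passes 120 N, or if a joint passes its speed limit or range.

## Robot

A 6-joint arm with a two-finger parallel gripper is mounted at the origin on the work surface. World frame = base frame: x ahead of the robot, y to its left, z up, the work surface at z = 0. Lengths are in m, angles in rad, forces in N, time in s.
With the tool pointing down it reaches from about 0.35 to 0.775 m from the base axis. Payload 7.3 kg.
Tool frame: the origin (TCP) lies on the centre line of the jaws, within the pads' length; the fingertips stand 11 mm ahead of it and the grasp point (between the pads) lies 8 mm behind it; z points along the fingers, y is the direction in which the jaws open and shut (so a half turn about z gives the same grasp; the last joint's range is limited). The gripper opens to 92 mm and grips with 3 to 60 N. Pads are 19 mm wide; open, the fingers measure 130 mm over their backs; the gripper's body (75 mm by 190 mm) begins 47 mm behind the grasp point.
Start: joints at [-1.28, 0.342, 1.524, -0, 1.275, -0.146], TCP at [0.222, -0.476, 0.238] pointing down, gripper open.
Joint ranges: [-2.53, 2.53], [-0.77, 2.02], [0.04, 2.7], [-1, 4.14], [0.28, 2.66], [-3.11, 3.11]. Speed limits (rad/s): [2.57, 2.57, 3.14, 3.14, 3.14, 3.14].

## Interface

Orientations are given as [roll, pitch, yaw] about the fixed x, y, z axes, in that order (R = Rz(yaw) Ry(pitch) Rx(roll)).
In Python, from cell import robot gives the robot as it stands.
- The arm moves only by the tool jog_arm, never from a script. Its argument "deltas" is one flat list of numbers, 6 for each row, row after row: the shift along the world's x, y, z in units of 0.1 m (1.0 is 0.1 m), then the turn, a rotation vector about the world's x, y, z in units of 90 degrees (1.0 is 90 degrees). A call has 1 to 5 rows; each row is the pose to reach, as a shift and turn from the pose commanded when the call began; what a row does not reach only later rows make up. A row lasts 1/12 s, in which the tool goes at most 41.7 mm and 7.16 degrees, less where a joint would pass 70% of its speed; a pose out of reach is approached as far as the arm can. A call with a number of a shift or a turn outside -1 to 1 is refused whole. A call with a gripper value outside its range is refused whole. "claw" is the opening, from 0 (shut) to 1 (fully open), set as the call begins (left out, the last holds). The fingers move at their own pace and stop on an object; "newtons" is the grip in N (left out, the last holds). Time passes only in rows, so rows that repeat a pose let the fingers close. It gives the time, the measured TCP pose, the force and the opening at its end, in the units of the state.
- robot.observe(): the state, without advancing time (a new reading comes with each control period).
- robot.read_camera(name): name is "scene" or "top" or "wrist"; returns the picture (420x560x3 uint8, red, green, blue); there is no depth.
- robot.camera_params(name): a dict with "fx", "fy", "cx", "cy" (pixels), "R" (3x3) and "t" (3): a world point X has camera coordinates R X + t. Camera axes: x right, y down, z forward; pixel columns grow to the right and rows downward; lengths in m; the calibration is good to about 2 mm. A picture is of the moment at which its call begins: read the wrist's pose just before it. camera_params takes no time and is no camera call; for the wrist camera it gives the pose at the moment of the call.
- robot.hand_in(): hands the job in, once; it reports no verdict.
The state is a dict: "time": time; "qpos": joint angles; "qvel": joint speeds; "joint_efforts": joint torques, N m; "tool_pos": TCP position; "tool_rot": TCP orientation; "contact_force": force on the tool from outside, world axes, zero at the start; "torque": the same for the moment, N m; "opening": finger opening in m.
Only numpy, scipy, OpenCV 4.12 (cv2) and the standard library are available. Lean on these libraries where they do the work, as an engineer would, in place of code of your own. Each camera call takes 0.05 s, during which the arm holds its last target. There are 200 camera calls.

## Working session

There is one attempt and no reset: what is moved stays moved. The work goes in short steps, Python scripts to look and compute and a tool call to move; the robot and the scene stay as the last step left them, time stands still between calls to the robot, and variables do not carry over. Pictures are saved under pics/ and viewed, about 8 in all and at most 12, crops included, and the job is handed in when it is done.

Besides the shell and the picture viewer there is one more tool, called after "Call:" by a JSON object that holds its "method" and its "body", one argument or row to a line. jog_arm: Moves the arm, as the interface text tells. Its arguments: {"type":"object","properties":{"deltas":{"type":"array","items":{"type":"number"}},"claw":{"type":"number"},"newtons":{"type":"number"}},"required":["deltas"]}

```bash
ls; mkdir -p pics; python3 - <<'E'
from cell import robot
import cv2,numpy as np
np.set_printoptions(precision=4,suppress=True)
print(robot.observe())
for n in ("scene","top","wrist"):
    p=robot.camera_params(n); im=robot.read_camera(n)
    print(n,p)
    cv2.imwrite(f"pics/{n}0.png",im[:,:,::-1])
E
```

```text
pics
{'time': 0.0, 'qpos': array([-1.28  ,  0.3428,  1.525 , -0.    ,  1.2754, -0.146 ]), 'qvel': array([ 0.0013,  0.0011,  0.0008,  0.0011, -0.0004,  0.0005]), 'joint_efforts': array([ -0.0026, -43.1254, -24.4224,   0.0714,   0.0558,  -0.0001]), 'tool_pos': array([ 0.222 , -0.4753,  0.237 ]), 'tool_rot': array([-3.1401, -0.0002,  0.4368]), 'contact_force': array([ 0.0466, -0.5099,  1.2666]), 'torque': array([-0.014 ,  0.0247, -0.0162]), 'opening': 0.09176624646819624}
scene {'fx': 439.30216491120007, 'fy': 439.30216491120007, 'cx': 278.49606249128243, 'cy': 211.81767952192013, 'R': array([[ 0.0596,  0.9981,  0.0141],
       [ 0.8142, -0.0404, -0.5791],
       [-0.5774,  0.046 , -0.8151]]), 't': array([-0.0938, -0.387 ,  1.6747])}
top {'fx': 421.484801465348, 'fy': 421.484801465348, 'cx': 276.12091715140133, 'cy': 207.04912094890818, 'R': array([[ 0.0264, -0.9996, -0.0093],
       [-0.9875, -0.0247, -0.1557],
       [ 0.1554,  0.0133, -0.9878]]), 't': array([0.0485, 0.6014, 0.9919])}
wrist {'fx': 367.8609390224385, 'fy': 367.8609390224385, 'cx': 278.1032778437839, 'cy': 212.33620753127246, 'R': array([[ 0.422 , -0.9066, -0.0016],
       [-0.8635, -0.4024,  0.3041],
       [-0.2764, -0.127 , -0.9526]]), 't': array([-0.5239, -0.0376,  0.3931])}
```

```bash
python3 -c "
import cv2,numpy as np
a=cv2.imread('pics/scene0.png');b=cv2.imread('pics/top0.png')
cv2.imwrite('pics/a.png',cv2.resize(a,(800,600)));cv2.imwrite('pics/b.png',cv2.resize(b,(800,600)))"
```

```text
(no output)
```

View pics/a.png

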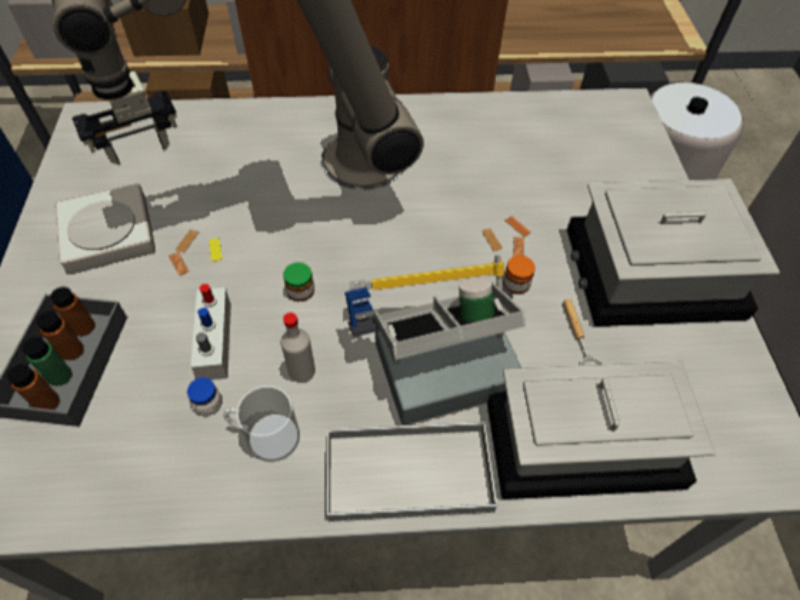

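View pics/b.png

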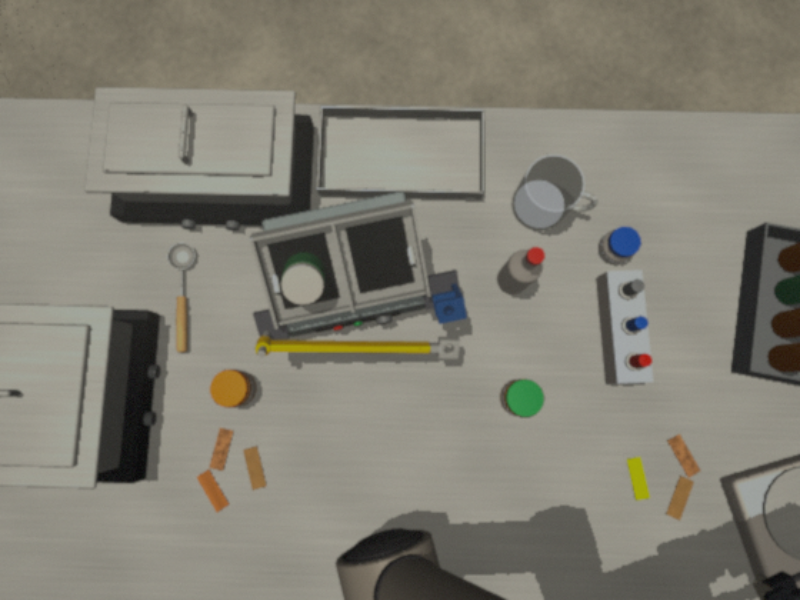

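The overview shows the jar with the orange lid at top-view (231,388), the red pin at (640,360), the fork at (449,303), the hinge at (263,345) and the eye at (449,348). Those positions are in 800-wide pixels. Next I'll zoom in on the cradle in both views and measure the colour blobs.

```bash
cat > h.py <<'E'
import numpy as np,cv2
from cell import robot
from scipy.optimize import least_squares
np.set_printoptions(precision=4,suppress=True)
P={n:robot.camera_params(n) for n in("scene","top")}
def proj(p,X):
    c=np.atleast_2d(X)@p["R"].T+p["t"]; return np.c_[p["fx"]*c[:,0]/c[:,2]+p["cx"],p["fy"]*c[:,1]/c[:,2]+p["cy"]]
def ray(p,uv):
    d=p["R"].T@np.array([(uv[0]-p["cx"])/p["fx"],(uv[1]-p["cy"])/p["fy"],1]); return -p["R"].T@p["t"],d/np.linalg.norm(d)
def onz(p,uv,z):
    o,d=ray(p,uv); return o+d*(z-o[2])/d[2]
def tri(l):
    A=0;b=0
    for p,uv in l:
        o,d=ray(p,uv);M=np.eye(3)-np.outer(d,d);A=A+M;b=b+M@o
    return np.linalg.solve(A,b)
def blobs(im,h0,h1,s=120,v=60,amin=12):
    hsv=cv2.cvtColor(im,cv2.COLOR_RGB2HSV);H=hsv[:,:,0].astype(int)
    hm=(H>=h0)&(H<=h1) if h0<=h1 else (H>=h0)|(H<=h1)
    m=(hm&(hsv[:,:,1]>s)&(hsv[:,:,2]>v)).astype(np.uint8)
    n,_,st,c=cv2.connectedComponentsWithStats(m)
    return sorted([(st[i,4],*c[i].round(1),*st[i,:4]) for i in range(1,n) if st[i,4]>=amin],reverse=True)
def cradleR(yaw):
    c,s=np.cos(yaw),np.sin(yaw);t=np.pi/6
    return np.array([[c,-s,0],[s,c,0],[0,0,1]])@np.array([[np.cos(t),0,-np.sin(t)],[0,1,0],[np.sin(t),0,np.cos(t)]])
E
python3 - <<'E'
from h import *
for n in("scene","top"):
    im=cv2.imread(f"pics/{n}0.png")[:,:,::-1].copy()
    for k,(a,b) in dict(red=(174,4),orange=(7,16),yellow=(20,30),green=(50,75),blue=(105,125)).items():
        print(n,k,[tuple(float(q) for q in x) for x in blobs(im,a,b)[:4]])
a=cv2.imread('pics/scene0.png')[170:300,235:375];b=cv2.imread('pics/top0.png')[130:260,170:330]
cv2.imwrite('pics/c.png',np.hstack([cv2.resize(a,(int(140*2.6),338),interpolation=cv2.INTER_CUBIC),cv2.resize(b,(416,338),interpolation=cv2.INTER_CUBIC)]))
E
```

```text
scene red [(88.0, 202.8, 223.7, 198.0, 219.0, 10.0, 11.0), (81.0, 144.2, 204.8, 140.0, 199.0, 9.0, 13.0)]
scene orange [(5050.0, 406.6, 21.3, 337.0, 0.0, 157.0, 64.0), (2539.0, 141.4, 40.0, 79.0, 0.0, 108.0, 68.0), (1414.0, 284.2, 31.8, 254.0, 0.0, 51.0, 65.0), (1246.0, 202.8, 35.6, 183.0, 0.0, 38.0, 67.0)]
scene yellow [(709.0, 307.4, 192.8, 260.0, 183.0, 93.0, 20.0), (112.0, 150.3, 174.3, 146.0, 167.0, 9.0, 16.0)]
scene green [(239.0, 207.9, 191.6, 199.0, 184.0, 19.0, 16.0), (190.0, 337.2, 215.6, 327.0, 206.0, 18.0, 18.0), (20.0, 23.9, 251.8, 19.0, 250.0, 11.0, 4.0), (18.0, 33.8, 245.5, 31.0, 241.0, 5.0, 10.0)]
scene blue [(274.0, 140.5, 272.8, 131.0, 264.0, 20.0, 18.0), (199.0, 250.0, 211.8, 242.0, 202.0, 18.0, 27.0), (35.0, 141.9, 218.5, 139.0, 216.0, 7.0, 6.0)]
top red [(118.0, 374.4, 178.7, 369.0, 173.0, 12.0, 12.0), (108.0, 448.5, 252.1, 441.0, 248.0, 15.0, 9.0), (18.0, 236.2, 228.9, 233.0, 228.0, 7.0, 3.0)]
top orange [(275.0, 148.5, 343.1, 138.0, 329.0, 22.0, 29.0), (249.0, 478.2, 318.7, 468.0, 305.0, 21.0, 29.0), (245.0, 154.5, 314.2, 147.0, 300.0, 16.0, 29.0), (67.0, 170.4, 271.8, 162.0, 259.0, 13.0, 26.0)]
top yellow [(993.0, 238.5, 242.2, 179.0, 235.0, 122.0, 13.0)]
top green [(502.0, 367.0, 278.2, 355.0, 266.0, 25.0, 25.0), (12.0, 249.9, 225.9, 248.0, 225.0, 5.0, 3.0)]
top blue [(351.0, 314.0, 214.4, 303.0, 204.0, 23.0, 22.0), (344.0, 437.0, 168.8, 427.0, 159.0, 21.0, 21.0), (64.0, 447.7, 225.6, 443.0, 222.0, 10.0, 8.0)]
```

View pics/c.png

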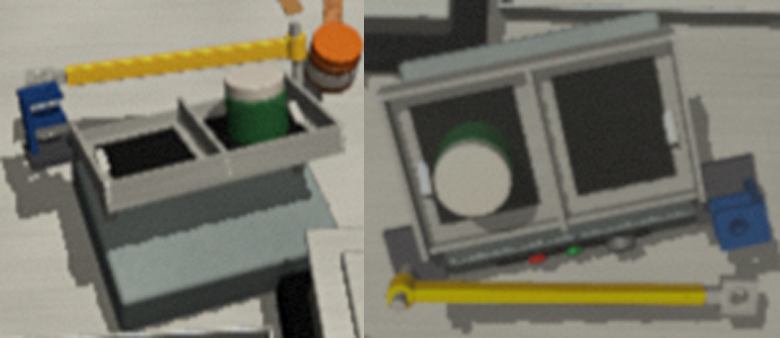

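The crop shows the fork hole, hinge post top, white lid and eye hole clearly in the top view: (314.2,216.5), (183.1,244.6), (211.9,198.1) and (314.2,243.8) in original pixels. I'll fit the cradle's x, y and yaw and the bar angle to these points.

```bash
cat > fit.py <<'E'
from h import *
obs=[("top","fork",(314.2,216.5)),("top","hinge",(183.1,244.6)),("top","lid",(211.9,198.1)),("top","eye",(314.2,243.8)),
("scene","lid",(332.3,201.5)),("scene","hinge",(348.5,180.8)),("scene","eye",(251.2,199.2)),("scene","fork",(250.,204.6))]
def pts(q):
    R=cradleR(q[2]);o=np.array([q[0],q[1],.150]);a=q[3]
    # open: eye moves down-slope (-x)
    L=dict(fork=(-.09,-.145,.063),hinge=(-.09,.145,.074),lid=(0,.061,.066),bay=(0,-.061,0),
      eye=(-.09-.29*np.sin(a),.145-.29*np.cos(a),.052),push=(-.09-.2*np.sin(a),.145-.2*np.cos(a),.045))
    return {k:o+R@np.array(v) for k,v in L.items()},R
E
python3 - <<'E'
from fit import *
f=lambda q:np.concatenate([(proj(P[n],pts(q)[0][k])[0]-uv)*(1 if n=="top" else .5) for n,k,uv in obs])
s=least_squares(f,[.6,.05,0,.3],loss="soft_l1");print(s.x);print(s.fun.reshape(-1,2))
for k,v in pts(s.x)[0].items():print(k,v)
im={n:cv2.imread(f"pics/{n}0.png")[:,:,::-1].copy() for n in P}
hsv=cv2.cvtColor(im["top"],cv2.COLOR_RGB2HSV)
for x in blobs(im["top"],7,20,150,150,60):
    if 140<x[1]<180 and 250<x[2]<290: print("orange",x,onz(P["top"],x[1:3],.066))
for x in blobs(im["scene"],5,20,150,120,60):
    if 350<x[1]<380 and 170<x[2]<200: print("orange",x,onz(P["scene"],x[1:3],.06))
print("red tri",tri([(P["top"],(448.5,252.1)),(P["scene"],(144.2,204.8))]),"blue fork tri",tri([(P["top"],(448.,225.6)),(P["scene"],(141.9,218.5))]))
print("green",onz(P["top"],(367,278.2),.066))
E
```

```text
[0.638  0.1445 0.2232 0.2458]
[[-0.0944  0.0287]
 [-0.2856  0.1678]
 [ 0.0093 -0.9131]
 [-0.2962 -0.0805]
 [-0.5467 -0.94  ]
 [-0.5909 -0.7093]
 [-1.176  -0.4127]
 [-0.0095  0.047 ]]
fork [ 0.5634 -0.0211  0.1596]
hinge [0.4938 0.2605 0.1691]
lid [0.5923 0.1967 0.2072]
bay [0.6515 0.085  0.15  ]
eye [ 0.5072 -0.0249  0.1147]
push [0.5098 0.0652 0.1196]
orange (np.int32(477), np.float64(159.3), np.float64(271.4), np.int32(148), np.int32(259), np.int32(24), np.int32(26)) [0.4358 0.3364 0.066 ]
orange (np.int32(283), np.float64(364.0), np.float64(183.6), np.int32(355), np.int32(167), np.int32(19), np.int32(27)) [0.4247 0.3401 0.06  ]
red tri [ 0.4977 -0.336   0.0915] blue fork tri [ 0.5574 -0.3317  0.1064]
green [ 0.4329 -0.1546  0.066 ]
```

The fit is good, with residuals of about 1 px. The measured heights also agree: pin grip at 0.09 m, eye on its arc. Next I'll travel to above the orange jar, turning so the jaws stay clear of the hinge post and will line up with the cradle x axis later.

Call:
{"method": "jog_arm", "body": {
  "deltas": [0.7,0.9,0,0,0,0.296,0.7,0.9,0,0,0,0.296,0.7,0.9,0,0,0,0.296,0.7,0.9,0,0,0,0.296],
  "claw": 1
}}

```text
time: 0.48
tool_pos: [0.2945, -0.3815, 0.2376]
tool_rot: [-3.141, -0.002, 0.912]
contact_force: [0.1, -0.3, -0.5]
opening: 0.0917
```

Call:
{"method": "jog_arm", "body": {
  "deltas": [0.7,0.9,0,0,0,0.296,0.7,0.9,0,0,0,0.296,0.7,0.9,0,0,0,0.296,0.7,0.9,0,0,0,0.296]
}}

```text
time: 0.82
tool_pos: [0.3644, -0.2915, 0.2377]
tool_rot: [3.141, -0.002, 1.377]
contact_force: [-0.8, -0.1, -0.2]
opening: 0.0919
```

Call:
{"method": "jog_arm", "body": {
  "deltas": [0.7,0.9,0,0,0,0.296,0.7,0.9,0,0,0,0.296,0.7,0.9,0,0,0,0.296,0.7,0.9,0,0,0,0.296]
}}

```text
time: 1.15
tool_pos: [0.4344, -0.2017, 0.2376]
tool_rot: [3.14, -0.002, 1.842]
contact_force: [-0.7, 0.4, 0.5]
opening: 0.0916
```

Call:
{"method": "jog_arm", "body": {
  "deltas": [0,0.9,0,0,0,0,0,0.9,0,0,0,0,0,0.9,0,0,0,0]
}}

```text
time: 1.4
tool_pos: [0.4312, -0.1108, 0.2374]
tool_rot: [-3.141, -0.003, 1.834]
contact_force: [-0.1, -0.2, -0.5]
opening: 0.0918
```

Call:
{"method": "jog_arm", "body": {
  "deltas": [0,0.9,0,0,0,0,0,0.9,0,0,0,0,0,0.9,0,0,0,0]
}}

```text
time: 1.65
tool_pos: [0.4312, -0.0211, 0.2376]
tool_rot: [-3.141, -0.002, 1.835]
contact_force: [-1.1, 0.1, 0.3]
opening: 0.0919
```

Call:
{"method": "jog_arm", "body": {
  "deltas": [0,0.9,0,0,0,0,0,0.9,0,0,0,0,0,0.9,0,0,0,0]
}}

```text
time: 1.9
tool_pos: [0.4316, 0.0685, 0.2377]
tool_rot: [3.141, -0.002, 1.835]
contact_force: [-0.2, -1.5, -0.0]
opening: 0.0918
```

Call:
{"method": "jog_arm", "body": {
  "deltas": [0,0.9,0,0,0,0,0,0.9,0,0,0,0,0,0.9,0,0,0,0]
}}

```text
time: 2.15
tool_pos: [0.4319, 0.1583, 0.2377]
tool_rot: [3.141, -0.002, 1.835]
contact_force: [0.3, -0.1, 0.8]
opening: 0.0918
```

Call:
{"method": "jog_arm", "body": {
  "deltas": [0,0.9,0,0,0,0,0,0.9,0,0,0,0,0,0.9,0,0,0,0]
}}

```text
time: 2.4
tool_pos: [0.4322, 0.2482, 0.2375]
tool_rot: [3.141, -0.002, 1.835]
contact_force: [-0.5, -0.1, 0.3]
opening: 0.0919
```

Call:
{"method": "jog_arm", "body": {
  "deltas": [0,0.9,0,0,0,0,0,0.9,0,0,0,0,0,0.9,0,0,0,0,0,0.9,0,0,0,0,0,0.9,0,0,0,0]
}}

```text
time: 2.82
tool_pos: [0.4323, 0.3333, 0.2372]
tool_rot: [-3.141, 0.001, 1.832]
contact_force: [-0.3, 0.5, -0.4]
opening: 0.0917
```

```bash
python3 - <<'E'
from h import *
p=robot.camera_params("wrist");im=robot.read_camera("wrist")
cv2.imwrite("pics/w1.png",im[:,:,::-1])
for x in blobs(im,5,20,150,120,300):
    print(x,onz(p,x[1:3],.066), onz(p,(x[3]+x[5]/2,x[4]+x[6]/2),.066))
E
```

```text
(np.int32(2248), np.float64(281.5), np.float64(178.0), np.int32(249), np.int32(155), np.int32(68), np.int32(44)) [0.4319 0.3465 0.066 ] [0.4329 0.3478 0.066 ]
(np.int32(1418), np.float64(120.7), np.float64(96.8), np.int32(85), np.int32(74), np.int32(72), np.int32(46)) [0.2854 0.3784 0.066 ] [0.2856 0.3783 0.066 ]
```

View pics/w1.png

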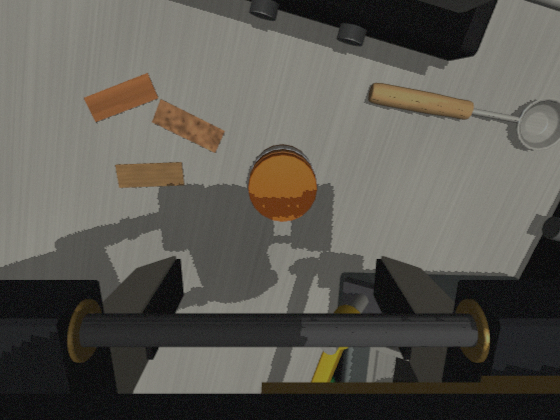

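The wrist view shows the orange lid at about (282,187), 68 px wide, which puts the jar at about (0.433,0.337). That agrees with the top view. The hinge post is clear at lower right, so I'll go down and grip.

Call:
{"method": "jog_arm", "body": {
  "deltas": [0.01,0.03,-0.4,0,0,0,0.01,0.03,-0.8,0,0,0,0.01,0.03,-1,0,0,0]
}}

```text
time: 3.12
tool_pos: [0.432, 0.3343, 0.1343]
tool_rot: [-3.137, 0.002, 1.83]
contact_force: [-0.4, -0.6, -0.9]
opening: 0.0917
```

Call:
{"method": "jog_arm", "body": {
  "deltas": [0,0,-0.25,0,0,0,0,0,-0.5,0,0,0,0,0,-0.75,0,0,0,0,0,-1,0,0,0,0,0,-1,0,0,0]
}}

```text
time: 3.53
tool_pos: [0.4311, 0.3339, 0.0339]
tool_rot: [-3.134, 0.003, 1.83]
contact_force: [-1.6, -0.4, -0.8]
opening: 0.0918
```

Call:
{"method": "jog_arm", "body": {
  "deltas": [0,0,0,0,0,0,0,0,0,0,0,0,0,0,0,0,0,0,0,0,0,0,0,0,0,0,0,0,0,0],
  "claw": 0.5,
  "newtons": 25
}}

```text
time: 3.95
tool_pos: [0.4339, 0.3376, 0.0391]
tool_rot: [3.139, -0.001, 1.832]
contact_force: [-1.1, -2.5, 6.1]
opening: 0.0633
```

Call:
{"method": "jog_arm", "body": {
  "deltas": [0,0,0,0,0,0,0,0,0,0,0,0,0,0,0,0,0,0,0,0,0,0,0,0]
}}

```text
time: 4.28
tool_pos: [0.434, 0.3376, 0.0391]
tool_rot: [3.139, -0.0, 1.832]
contact_force: [0.3, -2.0, 7.1]
opening: 0.0636
```

Call:
{"method": "jog_arm", "body": {
  "deltas": [0,0,0.1,0,0,0,0,0,0.5,0,0,0,0,0,0.8,0,0,0,0,0,1,0,0,0]
}}

```text
time: 4.62
tool_pos: [0.4336, 0.3378, 0.1411]
tool_rot: [3.139, -0.001, 1.832]
contact_force: [-0.2, -0.1, -2.8]
opening: 0.0634
```

Call:
{"method": "jog_arm", "body": {
  "deltas": [0,0,0.4,0,0,0,0,0,0.8,0,0,0,0,0,1,0,0,0]
}}

```text
time: 4.87
tool_pos: [0.4338, 0.3379, 0.2431]
tool_rot: [3.136, -0.002, 1.832]
contact_force: [1.3, 1.2, -1.6]
opening: 0.0634
```

Call:
{"method": "jog_arm", "body": {
  "deltas": [0,0,0.4,0,0,0,0,0,0.8,0,0,0,0,0,1,0,0,0,0,0,1,0,0,0,0,0,1,0,0,0]
}}

```text
time: 5.28
tool_pos: [0.4329, 0.3373, 0.3386]
tool_rot: [3.14, -0.0, 1.832]
contact_force: [0.2, 0.4, -2.5]
opening: 0.0637
```

```bash
cat >> fit.py <<'E'
from scipy.spatial.transform import Rotation as Ro
Q=[0.638,0.1445,0.2232,0.2458]
def goto(pos,ycol_sign_axis,hov=0,q=Q):
    """print shift/turn to bring TCP to pos with tool z=-cradle z, tool y=given cradle axis vector"""
    R=cradleR(q[2]);z=-R[:,2];y=R@np.array(ycol_sign_axis,float);T=np.c_[np.cross(y,z),y,z]
    s=robot.observe();C=Ro.from_euler("xyz",s["tool_rot"]).as_matrix()
    rv=Ro.from_matrix(T@C.T).as_rotvec()
    print("shift(0.1m)",(pos+hov*R[:,2]-s["tool_pos"])/.1,"turn(90deg)",rv/(np.pi/2),"pos",s["tool_pos"],"F",s["contact_force"],"T",s["torque"],"open",round(s["opening"],4),"q",s["qpos"],"t",s["time"])
E
python3 - <<'E'
from fit import *
p,R=pts(Q);goto(p["bay"]+.0391*R[:,2],(1,0,0),.06)
E
```

```text
shift(0.1m) [ 1.7033 -2.6325 -1.0276] turn(90deg) [ 0.0794 -0.3227 -0.0237] pos [0.4329 0.3373 0.3386] F [ 0.1837  0.4346 -2.4644] T [-0.0289 -0.1164  0.0022] open 0.0637 q [0.5223 0.3311 1.2646 0.     1.5442 0.2611] t 5.2833
```

Call:
{"method": "jog_arm", "body": {
  "deltas": [0.11,-0.18,0,0.016,-0.065,-0.005,0.22,-0.35,0,0.032,-0.13,-0.009,0.34,-0.53,0,0.048,-0.194,-0.014,0.45,-0.7,0,0.064,-0.258,-0.019,0.57,-0.88,0,0.079,-0.323,-0.024]
}}

```text
time: 5.7
tool_pos: [0.489, 0.2482, 0.3354]
tool_rot: [2.619, 0.002, 1.793]
contact_force: [0.5, -0.0, -3.0]
opening: 0.0634
```

Call:
{"method": "jog_arm", "body": {
  "deltas": [0.14,-0.22,0,0,0,0,0.28,-0.44,0,0,0,0,0.42,-0.66,0,0,0,0,0.57,-0.88,0,0,0,0]
}}

```text
time: 6.03
tool_pos: [0.5458, 0.1601, 0.3348]
tool_rot: [2.625, 0.0, 1.793]
contact_force: [0.8, 0.1, -2.2]
opening: 0.0639
```

Call:
{"method": "jog_arm", "body": {
  "deltas": [0.14,-0.22,0,0,0,0,0.28,-0.44,0,0,0,0,0.42,-0.66,0,0,0,0,0.56,-0.87,0,0,0,0,0.56,-0.87,0,0,0,0]
}}

```text
time: 6.45
tool_pos: [0.6039, 0.0707, 0.3343]
tool_rot: [2.624, 0.001, 1.789]
contact_force: [-0.3, -0.4, -2.3]
opening: 0.0636
```

Call:
{"method": "jog_arm", "body": {
  "deltas": [0,0,-0.25,0,0,0,0,0,-0.5,0,0,0,0,0,-0.75,0,0,0,0,0,-1,0,0,0,0,0,-1,0,0,0]
}}

```text
time: 6.87
tool_pos: [0.5982, 0.075, 0.2294]
tool_rot: [2.634, -0.004, 1.793]
contact_force: [-1.4, -0.0, -4.3]
opening: 0.0635
```

```bash
python3 - <<'E'
from fit import *
im=[robot.read_camera(n) for n in("scene","top")]
p,R=pts(Q);goto(p["bay"]+.0391*R[:,2],(1,0,0),.0);print("zc",R[:,2])
a=im[0][130:290,215:375];b=im[1][110:270,170:330]
cv2.imwrite('pics/d.png',np.hstack([cv2.resize(x,(400,400),interpolation=cv2.INTER_CUBIC) for x in(a,b)])[:,:,::-1])
E
```

```text
shift(0.1m) [ 0.3055  0.0599 -0.5206] turn(90deg) [ 0.0004 -0.0036  0.0006] pos [0.6019 0.0747 0.2359] F [ 0.0462 -0.5606 -1.3818] T [-0.0973  0.3442 -0.0058] open 0.0633 q [-0.0784  0.258   1.7711  0.2526  0.6294 -0.4685] t 6.9667
zc [-0.4876 -0.1107  0.866 ]
```

View pics/d.png

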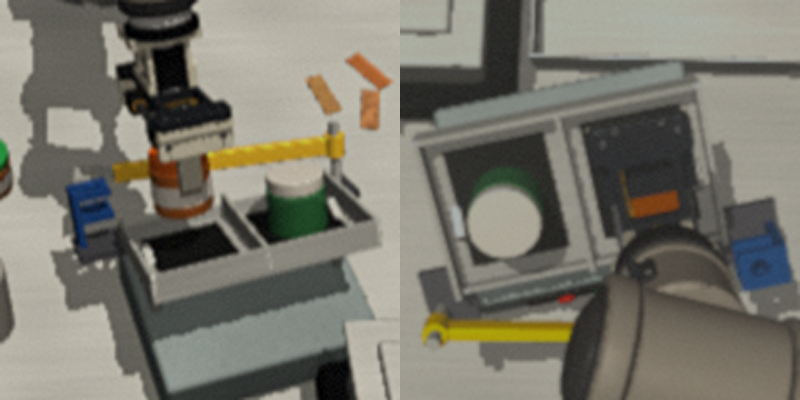

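The jar is held upright to the floor plane and sits over the empty bay in both views. I'll descend along the bay normal and slow down near contact.

Call:
{"method": "jog_arm", "body": {
  "deltas": [0.07,0.014,-0.12,0,0,0,0.14,0.028,-0.24,0,0,0,0.21,0.042,-0.36,0,0,0,0.275,0.054,-0.465,0,0,0,0.275,0.054,-0.465,0,0,0]
}}

```text
time: 7.38
tool_pos: [0.631, 0.08, 0.1902]
tool_rot: [2.621, 0.0, 1.793]
contact_force: [-0.4, -0.1, -1.8]
opening: 0.0638
```

Call:
{"method": "jog_arm", "body": {
  "deltas": [0.005,0.001,-0.009,0,0,0,0.01,0.002,-0.017,0,0,0,0.015,0.003,-0.026,0,0,0,0.015,0.003,-0.026,0,0,0]
}}

```text
time: 7.72
tool_pos: [0.6323, 0.08, 0.1894]
tool_rot: [2.618, 0.001, 1.793]
contact_force: [-1.2, -0.1, -3.1]
opening: 0.0634
```

Call:
{"method": "jog_arm", "body": {
  "deltas": [0.003,0.001,-0.005,0,0,0,0.005,0.001,-0.009,0,0,0,0.007,0.002,-0.013,0,0,0,0.007,0.002,-0.013,0,0,0]
}}

```text
time: 8.05
tool_pos: [0.6328, 0.0801, 0.1874]
tool_rot: [2.619, 0.001, 1.793]
contact_force: [0.3, 0.2, -2.1]
opening: 0.0637
```

Call:
{"method": "jog_arm", "body": {
  "deltas": [0,0,-0.007,0,0,0,0,0,-0.014,0,0,0,0,0,-0.02,0,0,0,0,0,-0.02,0,0,0]
}}

```text
time: 8.38
tool_pos: [0.633, 0.0799, 0.1864]
tool_rot: [2.618, 0.001, 1.793]
contact_force: [-5.6, -2.8, 5.5]
opening: 0.0633
```

Call:
{"method": "jog_arm", "body": {
  "deltas": [0,0,-0.007,0,0,0,0,0,-0.014,0,0,0,0,0,-0.014,0,0,0]
}}

```text
time: 8.63
tool_pos: [0.633, 0.0799, 0.1863]
tool_rot: [2.616, 0.002, 1.793]
contact_force: [-11.0, -3.3, 13.8]
opening: 0.0632
```

```bash
python3 - <<'E'
from fit import *
p,R=pts(Q);goto(p["bay"]+.0391*R[:,2],(1,0,0),.0)
E
```

```text
shift(0.1m) [-0.0057  0.0077 -0.0239] turn(90deg) [0.0009 0.0013 0.0007] pos [0.633  0.0799 0.1863] F [-11.0141  -3.3057  13.8341] T [-0.1906  0.7672 -0.0653] open 0.0632 q [-0.0622  0.3707  1.7661  0.2867  0.5143 -0.4997] t 8.6333
```

The bay floor is reached with about 18 N along the normal. I'll ease off about 1 mm and open.

Call:
{"method": "jog_arm", "body": {
  "deltas": [-0.004,-0.001,0.008,0,0,0,-0.004,-0.001,0.008,0,0,0,-0.004,-0.001,0.008,0,0,0]
}}

```text
time: 8.88
tool_pos: [0.6329, 0.0799, 0.1862]
tool_rot: [2.617, 0.002, 1.793]
contact_force: [-7.1, -3.0, 8.9]
opening: 0.0635
```

Call:
{"method": "jog_arm", "body": {
  "deltas": [0,0,0,0,0,0,0,0,0,0,0,0,0,0,0,0,0,0,0,0,0,0,0,0],
  "claw": 0.9
}}

```text
time: 9.22
tool_pos: [0.6325, 0.0801, 0.1845]
tool_rot: [2.619, 0.001, 1.793]
contact_force: [-0.1, -0.8, 0.5]
opening: 0.0818
```

Call:
{"method": "jog_arm", "body": {
  "deltas": [-0.06,-0.013,0.1,0,0,0,-0.15,-0.034,0.26,0,0,0,-0.24,-0.055,0.43,0,0,0,-0.39,-0.09,0.69,0,0,0,-0.39,-0.09,0.69,0,0,0]
}}

```text
time: 9.63
tool_pos: [0.5935, 0.0708, 0.2594]
tool_rot: [2.612, 0.003, 1.793]
contact_force: [1.4, -0.1, 0.8]
opening: 0.0828
```

Call:
{"method": "jog_arm", "body": {
  "deltas": [-0.4,0,0.4,0,0,0,-0.8,0,0.4,0,0,0,-1,0,0.4,0,0,0,-1,0,0.4,0,0,0,-1,0,0.4,0,0,0]
}}

```text
time: 10.05
tool_pos: [0.4926, 0.0711, 0.2948]
tool_rot: [2.617, 0.002, 1.793]
contact_force: [0.3, 0.2, -0.4]
opening: 0.0831
```

```bash
python3 - <<'E'
from fit import *
im=[robot.read_camera(n) for n in("scene","top")]
p=robot.camera_params("wrist");w=robot.read_camera("wrist")
p2,R=pts(Q);
goto(p2["push"]-(.006+.0095+.015)*(R@[np.cos(Q[3]),-np.sin(Q[3]),0])+.0*R[:,2],(0,-1,0),.06);print("zc",R[:,2])
a=im[0][130:290,215:375];b=im[1][110:270,170:330]
cv2.imwrite('pics/e.png',np.vstack([np.hstack([cv2.resize(x,(400,300)) for x in(a,b)]),cv2.resize(w,(800,600))[150:450]])[:,:,::-1])
E
```

```text
shift(0.1m) [-0.4033 -0.1086 -1.3714] turn(90deg) [ 0.4881  0.1097 -0.8654] pos [0.4942 0.071  0.294 ] F [0.7756 0.8711 0.0106] T [-0.0907  0.1477  0.0425] open 0.0824 q [-0.1139 -0.0098  1.9167  0.2423  0.7507 -0.4729] t 10.2
zc [-0.4876 -0.1107  0.866 ]
```

View pics/e.png

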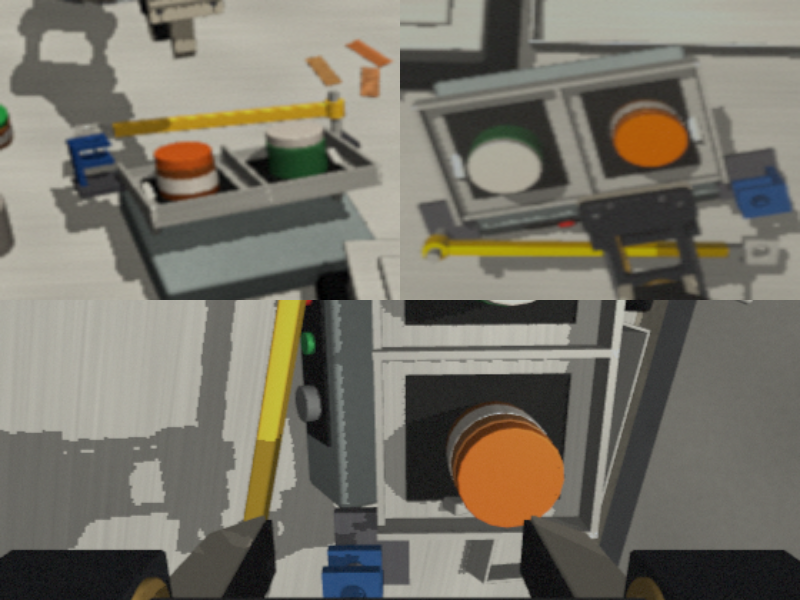

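The jar stands square in the bay in all three views, clear of the walls. Now I'll close the jaws and go to the down-slope side of the bar, keeping this orientation.

```bash
python3 - <<'E'
from fit import *
p2,R=pts(Q);n=R@[np.cos(Q[3]),-np.sin(Q[3]),0]
goto(p2["push"]-.040*n,(1,0,0),.06);goto(p2["push"]-.040*n,(1,0,0),.002)
q=Q[:3]+[0];print("shut push",pts(q)[0]["push"],"now",p2["push"],"xc",R[:,0],"n",n)
E
```

```text
shift(0.1m) [-0.4862 -0.1038 -1.4175] turn(90deg) [ 0.0008 -0.0002  0.0009] pos [0.4942 0.071  0.294 ] F [0.7756 0.8711 0.0106] T [-0.0907  0.1477  0.0425] open 0.0824 q [-0.1139 -0.0098  1.9167  0.2423  0.7507 -0.4729] t 10.2
shift(0.1m) [-0.2034 -0.0396 -1.9198] turn(90deg) [ 0.0008 -0.0002  0.0009] pos [0.4942 0.071  0.294 ] F [0.7756 0.8711 0.0106] T [-0.0907  0.1477  0.0425] open 0.0824 q [-0.1139 -0.0098  1.9167  0.2423  0.7507 -0.4729] t 10.2
shut push [0.5522 0.0686 0.144 ] now [0.5098 0.0652 0.1196] xc [0.8445 0.1917 0.5   ] n [ 0.873  -0.0514  0.485 ]
```

Call:
{"method": "jog_arm", "body": {
  "deltas": [-0.4,-0.08,-0.1,0,0,0,-0.486,-0.1,-0.4,0,0,0,-0.486,-0.1,-0.8,0,0,0,-0.486,-0.1,-0.8,0,0,0],
  "claw": 0,
  "newtons": 20
}}

```text
time: 10.53
tool_pos: [0.441, 0.0614, 0.2073]
tool_rot: [2.631, -0.003, 1.793]
contact_force: [-1.5, -0.1, -1.2]
opening: 0.0606
```

Call:
{"method": "jog_arm", "body": {
  "deltas": [0,0,-0.3,0,0,0,0,0,-0.61,0,0,0,0,0,-0.61,0,0,0,0,0,-0.61,0,0,0]
}}

```text
time: 10.87
tool_pos: [0.4455, 0.0614, 0.1527]
tool_rot: [2.622, -0.002, 1.793]
contact_force: [0.2, -0.5, 0.5]
opening: 0.0339
```

Call:
{"method": "jog_arm", "body": {
  "deltas": [0.1,0.02,-0.17,0,0,0,0.2,0.045,-0.34,0,0,0,0.285,0.065,-0.51,0,0,0,0.285,0.065,-0.51,0,0,0,0.285,0.065,-0.51,0,0,0]
}}

```text
time: 11.28
tool_pos: [0.4772, 0.0594, 0.1183]
tool_rot: [2.629, -0.019, 1.804]
contact_force: [0.4, 0.1, 0.2]
opening: 0.002
```

```bash
python3 - <<'E'
from fit import *
p2,R=pts(Q);n=R@[np.cos(Q[3]),-np.sin(Q[3]),0]
goto(p2["push"]-.040*n,(1,0,0),.002);
q=Q[:3]+[0];goto(pts(q)[0]["push"]-.025*R[:,0],(1,0,0),.002)
E
```

```text
shift(0.1m) [-0.0333  0.0763 -0.1629] turn(90deg) [-0.0103 -0.0098 -0.0066] pos [0.4772 0.0594 0.1183] F [0.4109 0.1462 0.1522] T [-0.0418  0.1713  0.0148] open 0.002 q [-0.173   0.2513  2.2249  0.8359  0.2858 -1.1659] t 11.2833
shift(0.1m) [0.5291 0.0425 0.1495] turn(90deg) [-0.0103 -0.0098 -0.0066] pos [0.4772 0.0594 0.1183] F [0.4109 0.1462 0.1522] T [-0.0418  0.1713  0.0148] open 0.002 q [-0.173   0.2513  2.2249  0.8359  0.2858 -1.1659] t 11.2833
```

Joint 5 is at its limit, so the full 30° tilt is out of reach there. I'll use a steeper tool with the jaws across instead.

```bash
cat >> fit.py <<'E'
def goto2(pos,tilt,yaw=Q[2]):
    "tool axis tilted forward by tilt deg, jaws along -cradle y"
    T=(Ro.from_euler("z",yaw)*Ro.from_euler("y",-tilt,degrees=True)*Ro.from_euler("x",np.pi)).as_matrix()
    s=robot.observe();C=Ro.from_euler("xyz",s["tool_rot"]).as_matrix();rv=Ro.from_matrix(T@C.T).as_rotvec()
    print("toolz",T[:,2],"tooly",T[:,1],"shift",(np.array(pos)-s["tool_pos"])/.1,"turn",rv/(np.pi/2),"pos",s["tool_pos"],"F",s["contact_force"],"q",s["qpos"],"t",s["time"],"open",s["opening"])
E
python3 - <<'E'
from fit import *
goto2([.478,.067,.122],12)
E
```

```text
toolz [ 0.2028  0.046  -0.9781] tooly [ 0.2214 -0.9752  0.    ] shift [0.0077 0.0763 0.0374] turn [ 0.2995  0.2343 -0.9425] pos [0.4772 0.0594 0.1183] F [0.4109 0.1462 0.1522] q [-0.173   0.2513  2.2249  0.8359  0.2858 -1.1659] t 11.2833 open 0.0020272655258519847
```

Call:
{"method": "jog_arm", "body": {
  "deltas": [-0.1,0,0.3,0,0,0,-0.2,0,0.6,0,0,0,-0.2,0,0.9,0,0,0,-0.2,0,0.9,0,0,0]
}}

```text
time: 11.62
tool_pos: [0.4579, 0.0585, 0.2139]
tool_rot: [2.621, -0.013, 1.803]
contact_force: [1.4, 0.0, 1.6]
opening: 0.0007
```

```bash
python3 - <<'E'
from fit import *
goto2([.478,.067,.122],12)
E
```

```text
toolz [ 0.2028  0.046  -0.9781] tooly [ 0.2214 -0.9752  0.    ] shift [ 0.2012  0.0853 -0.9194] turn [ 0.3064  0.2366 -0.9412] pos [0.4579 0.0585 0.2139] F [1.3542 0.0386 1.5786] q [-0.1838  0.021   2.1357  0.4187  0.5454 -0.7241] t 11.6167 open 0.0007056354286301455
```

Call:
{"method": "jog_arm", "body": {
  "deltas": [0,0,0,0.021,0.016,-0.063,0,0,0,0.041,0.032,-0.126,0,0,0,0.061,0.047,-0.188,0,0,0,0.082,0.063,-0.251,0,0,0,0.102,0.079,-0.314]
}}

```text
time: 12.03
tool_pos: [0.4553, 0.059, 0.2077]
tool_rot: [2.758, -0.176, 1.291]
contact_force: [-0.3, 0.1, -0.1]
opening: 0.0006
```

Call:
{"method": "jog_arm", "body": {
  "deltas": [0,0,0,0.021,0.016,-0.063,0,0,0,0.041,0.032,-0.126,0,0,0,0.061,0.047,-0.188,0,0,0,0.082,0.063,-0.251,0,0,0,0.102,0.079,-0.314]
}}

```text
time: 12.45
tool_pos: [0.4554, 0.059, 0.2077]
tool_rot: [2.949, -0.248, 0.756]
contact_force: [-0.1, 0.3, -0.1]
opening: 0.0004
```

Call:
{"method": "jog_arm", "body": {
  "deltas": [0,0,0,0.021,0.016,-0.063,0,0,0,0.041,0.032,-0.126,0,0,0,0.061,0.047,-0.188,0,0,0,0.082,0.063,-0.251,0,0,0,0.102,0.079,-0.314]
}}

```text
time: 12.87
tool_pos: [0.4554, 0.0589, 0.2077]
tool_rot: [-3.131, -0.215, 0.214]
contact_force: [0.5, 0.3, -0.7]
opening: 0.0006
```

Call:
{"method": "jog_arm", "body": {
  "deltas": [0.1,0.05,0,0,0,0,0.1,0.05,0,0,0,0,0.1,0.05,0,0,0,0]
}}

```text
time: 13.12
tool_pos: [0.466, 0.0644, 0.2069]
tool_rot: [-3.132, -0.216, 0.223]
contact_force: [0.1, -0.2, -0.2]
opening: 0.0005
```

```bash
python3 - <<'E'
from fit import *
goto2([.478,.067,.122],12)
E
```

```text
toolz [ 0.2028  0.046  -0.9781] tooly [ 0.2214 -0.9752  0.    ] shift [ 0.1203  0.026  -0.8494] turn [-0.0066  0.0025 -0.0013] pos [0.466  0.0644 0.2069] F [ 0.0942 -0.2265 -0.243 ] q [-0.0734  0.1629  1.8847  0.0921  0.8923  1.2225] t 13.1167 open 0.0005011467227857999
```

Call:
{"method": "jog_arm", "body": {
  "deltas": [0.06,0.02,-0.3,0,0,0,0.06,0.02,-0.6,0,0,0,0.06,0.02,-0.84,0,0,0,0.06,0.02,-0.84,0,0,0]
}}

```text
time: 13.45
tool_pos: [0.4683, 0.0666, 0.1186]
tool_rot: [-3.129, -0.206, 0.222]
contact_force: [-1.2, 0.5, -0.3]
opening: 0.0008
```

Call:
{"method": "jog_arm", "body": {
  "deltas": [0.08,0.005,0.02,0,0,0,0.16,0.01,0.04,0,0,0,0.22,0.015,0.07,0,0,0,0.28,0.02,0.11,0,0,0,0.28,0.02,0.11,0,0,0]
}}

```text
time: 13.87
tool_pos: [0.502, 0.0682, 0.1355]
tool_rot: [-3.131, -0.219, 0.22]
contact_force: [0.3, -0.2, 0.9]
opening: 0.0006
```

Call:
{"method": "jog_arm", "body": {
  "deltas": [0.06,0.005,0.03,0,0,0,0.12,0.01,0.06,0,0,0,0.18,0.015,0.1,0,0,0,0.22,0.02,0.12,0,0,0,0.22,0.02,0.12,0,0,0]
}}

```text
time: 14.28
tool_pos: [0.523, 0.0705, 0.1462]
tool_rot: [-3.13, -0.217, 0.22]
contact_force: [0.7, -0.6, 0.1]
opening: 0.0006
```

```bash
python3 - <<'E'
from fit import *
im=[robot.read_camera(n) for n in("scene","top")]
goto2([.532,.069,.149],12)
a=im[0][130:290,215:375];b=im[1][110:270,170:330]
cv2.imwrite('pics/f.png',np.hstack([cv2.resize(x,(400,400),interpolation=cv2.INTER_CUBIC) for x in(a,b)])[:,:,::-1])
E
```

```text
toolz [ 0.2028  0.046  -0.9781] tooly [ 0.2214 -0.9752  0.    ] shift [ 0.0964 -0.0134  0.0329] turn [-0.0076  0.0026  0.0004] pos [0.5224 0.0703 0.1457] F [0.6029 0.697  0.4084] q [-0.0519  0.3419  1.8339  0.099   0.7627  1.2328] t 14.3833 open 0.0003030966648545214
```

View pics/f.png

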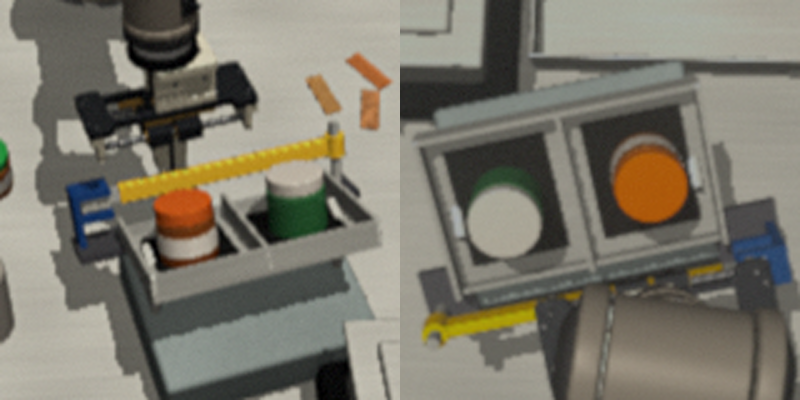

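The bar now lies close to the fork, in scene view beside it at about (110,185). I'll keep pushing in small steps until the stop shows in the force.

Call:
{"method": "jog_arm", "body": {
  "deltas": [0.02,0.002,0.012,0,0,0,0.04,0.004,0.024,0,0,0,0.06,0.006,0.034,0,0,0,0.06,0.006,0.034,0,0,0]
}}

```text
time: 14.72
tool_pos: [0.5261, 0.071, 0.1479]
tool_rot: [-3.129, -0.21, 0.22]
contact_force: [-4.6, -0.9, -1.9]
opening: 0.0005
```

Call:
{"method": "jog_arm", "body": {
  "deltas": [0.01,0.002,0.006,0,0,0,0.02,0.003,0.012,0,0,0,0.03,0.004,0.018,0,0,0,0.03,0.004,0.018,0,0,0]
}}

```text
time: 15.05
tool_pos: [0.5263, 0.0711, 0.148]
tool_rot: [-3.128, -0.203, 0.221]
contact_force: [-11.6, -3.9, -2.9]
opening: 0.0004
```

Call:
{"method": "jog_arm", "body": {
  "deltas": [0.01,0.002,0.006,0,0,0,0.02,0.003,0.012,0,0,0,0.02,0.003,0.012,0,0,0]
}}

```text
time: 15.3
tool_pos: [0.5264, 0.0711, 0.1481]
tool_rot: [-3.128, -0.199, 0.221]
contact_force: [-15.4, -5.1, -4.1]
opening: 0.0002
```

The bar is hard against its stop: the force rises to 16 N with no further travel. I'll back off, make the tool vertical and travel towards the pins.

Call:
{"method": "jog_arm", "body": {
  "deltas": [-0.1,0,-0.02,0,0,0,-0.3,0,0,0,0,0,-0.4,0,0.3,0,0,0,-0.4,0,0.7,0,0,0,-0.4,0,1,-0.029,0.13,0]
}}

```text
time: 15.72
tool_pos: [0.4915, 0.0718, 0.2483]
tool_rot: [-3.13, -0.121, 0.221]
contact_force: [1.2, -0.1, 0.4]
opening: 0.0002
```

Call:
{"method": "jog_arm", "body": {
  "deltas": [0,-0.3,0,0,0,0,0,-0.6,0,0,0,0,0,-0.9,0,0,0,0],
  "claw": 0.6
}}

```text
time: 15.97
tool_pos: [0.494, -0.0188, 0.2458]
tool_rot: [-3.13, -0.12, 0.223]
contact_force: [0.4, 0.6, -0.5]
opening: 0.0158
```

Call:
{"method": "jog_arm", "body": {
  "deltas": [0,-0.3,0,0,0,0,0,-0.6,0,0,0,0,0,-0.9,0,0,0,0]
}}

```text
time: 16.22
tool_pos: [0.4934, -0.1098, 0.2452]
tool_rot: [-3.13, -0.119, 0.221]
contact_force: [1.0, 0.6, -0.0]
opening: 0.0358
```

Call:
{"method": "jog_arm", "body": {
  "deltas": [0,-0.3,0,0,0,0,0,-0.6,0,0,0,0,0,-0.9,0,0,0,0]
}}

```text
time: 16.47
tool_pos: [0.4933, -0.2, 0.2451]
tool_rot: [-3.13, -0.119, 0.221]
contact_force: [0.7, -0.7, 1.0]
opening: 0.0533
```

Call:
{"method": "jog_arm", "body": {
  "deltas": [0,-0.3,0,0,0,0,0,-0.6,0,0,0,0,0,-0.9,0,0,0,0,0,-0.9,0,0,0,0]
}}

```text
time: 16.8
tool_pos: [0.4931, -0.2936, 0.2445]
tool_rot: [-3.132, -0.118, 0.217]
contact_force: [-1.7, 0.2, -0.7]
opening: 0.0551
```

```bash
python3 - <<'E'
from fit import *
goto2([.498,-.336,.082],0)
p=robot.camera_params("wrist");w=robot.read_camera("wrist")
im=[robot.read_camera(n) for n in("scene","top")]
for n in (("scene",im[0]),("top",im[1])): cv2.imwrite(f"pics/{n[0]}1.png",n[1][:,:,::-1])
cv2.imwrite("pics/w2.png",w[:,:,::-1])
for x in blobs(w,174,4,120,60,60): print([float(v) for v in x],onz(p,x[1:3],.111),onz(p,x[1:3],.09))
print("cam",-p["R"].T@p["t"])
a=im[0][150:270,225:375];b=im[1][160:270,170:330]
cv2.imwrite('pics/g.png',np.vstack([np.hstack([cv2.resize(a,(400,300),interpolation=2),cv2.resize(b,(400,300),interpolation=2)]),cv2.resize(w,(400,300)).repeat(2,1) if 0 else np.hstack([cv2.resize(w,(400,300)),cv2.resize(w[100:310,140:420],(400,300))])])[:,:,::-1])
E
```

```text
toolz [ 0. -0. -1.] tooly [ 0.2214 -0.9752  0.    ] shift [ 0.049  -0.4244 -1.6252] turn [-0.0223  0.072   0.0034] pos [ 0.4931 -0.2936  0.2445] F [-1.6614  0.1962 -0.684 ] q [-0.7252  0.3847  1.4464  0.1065  1.2502  0.5972] t 16.8 open 0.05510984707756757
[563.0, 331.0, 229.1, 316.0, 213.0, 29.0, 31.0] [ 0.4973 -0.3348  0.111 ] [ 0.493  -0.3387  0.09  ]
cam [ 0.557  -0.2805  0.4012]
```

View pics/g.png

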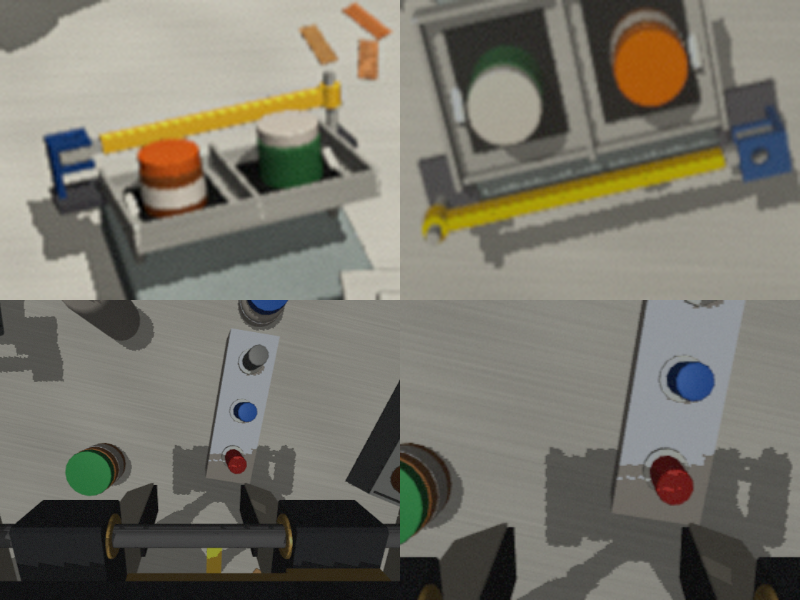

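The bar lies shut with its eye in the fork in both views. The wrist view shows the red handle top at about (333,233) and its collar at about (320.5,215.5).

```bash
python3 - <<'E'
from fit import *
p=robot.camera_params("wrist");w=cv2.imread("pics/w2.png")[:,:,::-1].copy()
print(onz(p,(333,233),.111),onz(p,(320.5,215.5),.066))
# top-disc from the bright part of the red blob
cv2.imwrite("pics/h.png",cv2.resize(w[180:270,280:400],(800,600),interpolation=cv2.INTER_CUBIC)[:,:,::-1])
E
```

```text
[ 0.4945 -0.3311  0.111 ] [ 0.4985 -0.3243  0.066 ]
```

Call:
{"method": "jog_arm", "body": {
  "deltas": [0,-0.2,-0.2,-0.011,0.036,0.002,0.03,-0.42,-0.4,-0.022,0.072,0.003,0.03,-0.42,-0.6,-0.022,0.072,0.003,0.03,-0.42,-0.6,-0.022,0.072,0.003]
}}

```text
time: 17.28
tool_pos: [0.4953, -0.3278, 0.1805]
tool_rot: [-3.131, 0.005, 0.228]
contact_force: [-0.2, 2.0, -0.5]
opening: 0.0554
```

```bash
python3 - <<'E'
from fit import *
goto2([.496,-.336,.082],0)
p=robot.camera_params("wrist");w=robot.read_camera("wrist")
for x in blobs(w,174,4,120,60,60): print([float(v) for v in x],onz(p,x[1:3],.111),onz(p,x[1:3],.1))
c=w[150:300,230:430]
cv2.imwrite("pics/h.png",cv2.resize(c,(800,600),interpolation=cv2.INTER_CUBIC)[:,:,::-1])
E
```

```text
toolz [ 0. -0. -1.] tooly [ 0.2214 -0.9752  0.    ] shift [ 0.0073 -0.0816 -0.9849] turn [-0.0058 -0.0044 -0.003 ] pos [ 0.4953 -0.3278  0.1805] F [-0.2378  2.0426 -0.5102] q [-0.7149  0.521   1.4013  0.0025  1.2304  0.6271] t 17.2833 open 0.05535435762908217
[823.0, 292.6, 232.7, 276.0, 215.0, 34.0, 34.0] [ 0.4968 -0.3357  0.111 ] [ 0.4928 -0.337   0.1   ]
```

View pics/h.png

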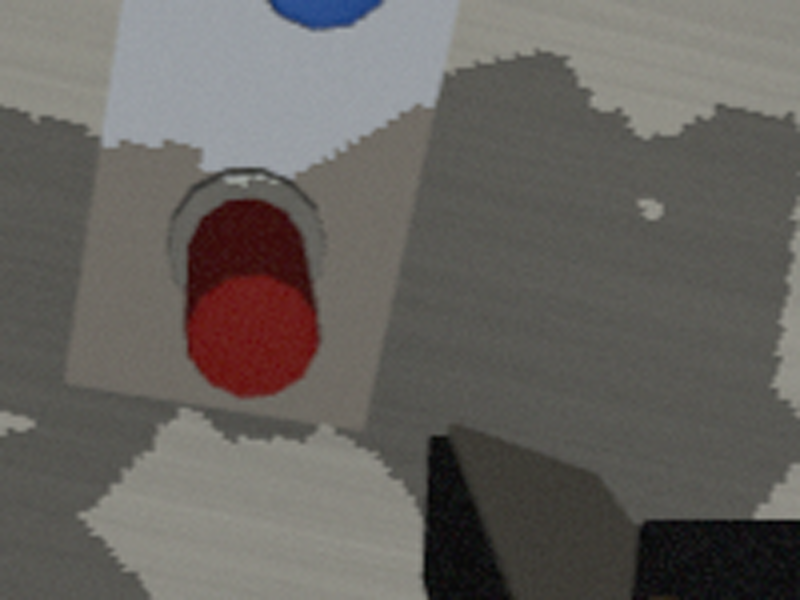

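The crop shows the handle's top disc at (293.3,234.3) and its collar around (291.8,210).

```bash
python3 - <<'E'
from fit import *
p=robot.camera_params("wrist")
print(onz(p,(293.3,234.3),.111),onz(p,(291.8,210),.066))
goto2([.496,-.336,.082],0)
E
```

```text
[ 0.4955 -0.3369  0.111 ] [ 0.4976 -0.3366  0.066 ]
toolz [ 0. -0. -1.] tooly [ 0.2214 -0.9752  0.    ] shift [ 0.0038 -0.0798 -1.008 ] turn [-0.0049 -0.003  -0.003 ] pos [ 0.4956 -0.328   0.1828] F [0.258  0.1871 0.07  ] q [-0.715   0.5183  1.3994  0.0029  1.2326  0.627 ] t 17.3333 open 0.05529585782042916
```

Call:
{"method": "jog_arm", "body": {
  "deltas": [0.009,-0.088,-0.1,-0.005,-0.003,0,0.009,-0.088,-0.35,-0.005,-0.003,0,0.009,-0.088,-0.65,-0.005,-0.003,0,0.009,-0.088,-0.99,-0.005,-0.003,0,0.009,-0.088,-0.99,-0.005,-0.003,0]
}}

```text
time: 17.75
tool_pos: [0.4947, -0.3357, 0.0817]
tool_rot: [-3.139, 0.002, 0.227]
contact_force: [-1.5, 0.6, -0.9]
opening: 0.0552
```

Call:
{"method": "jog_arm", "body": {
  "deltas": [0,0,0,0,0,0,0,0,0,0,0,0,0,0,0,0,0,0]
}}

```text
time: 18.0
tool_pos: [0.4984, -0.3397, 0.0888]
tool_rot: [3.133, -0.005, 0.227]
contact_force: [0.1, -0.2, 0.1]
opening: 0.0552
```

Call:
{"method": "jog_arm", "body": {
  "deltas": [0,0,0,0,0,0,0,0,0,0,0,0,0,0,0,0,0,0,0,0,0,0,0,0,0,0,0,0,0,0],
  "claw": 0,
  "newtons": 30
}}

```text
time: 18.42
tool_pos: [0.4969, -0.3389, 0.0859]
tool_rot: [3.137, -0.002, 0.226]
contact_force: [-0.7, 0.6, -0.0]
opening: 0.0262
```

```bash
python3 - <<'E'
from fit import *
goto2([.4965,-.3368,.082],0)
E
```

```text
toolz [ 0. -0. -1.] tooly [ 0.2214 -0.9752  0.    ] shift [-0.0043  0.021  -0.0385] turn [ 0.0024  0.0022 -0.0021] pos [ 0.4969 -0.3389  0.0859] F [-0.6992  0.5528 -0.0212] q [-0.7256  0.6274  1.4992 -0.0007  1.0099  0.6192] t 18.4167 open 0.026196556698024554
```

Call:
{"method": "jog_arm", "body": {
  "deltas": [0,0.02,-0.03,0,0,0,0,0.02,-0.03,0,0,0,0,0.02,-0.03,0,0,0,0,0.02,-0.03,0,0,0,0,0.02,-0.03,0,0,0]
}}

```text
time: 18.83
tool_pos: [0.4972, -0.3377, 0.0841]
tool_rot: [3.135, -0.003, 0.226]
contact_force: [-2.0, 0.3, 9.4]
opening: 0.0216
```

Call:
{"method": "jog_arm", "body": {
  "deltas": [0,0,0,0,0,0,0,0,0,0,0,0,0,0,0,0,0,0]
}}

```text
time: 19.08
tool_pos: [0.4972, -0.3378, 0.0841]
tool_rot: [3.135, -0.003, 0.226]
contact_force: [-3.8, -1.2, 10.5]
opening: 0.0213
```

```bash
python3 - <<'E'
from fit import *
goto2([.4965,-.3368,.082],0)
E
```

```text
toolz [ 0. -0. -1.] tooly [ 0.2214 -0.9752  0.    ] shift [-0.0069  0.0096 -0.0212] turn [ 0.0038  0.0029 -0.002 ] pos [ 0.4972 -0.3378  0.0841] F [-3.7972 -1.1884 10.4875] q [-0.7235  0.6278  1.5041 -0.0016  1.0023  0.6218] t 19.0833 open 0.02125063306492592
```

The pin is gripped, with its collar 24 mm beyond the TCP. I'll lift it and carry it to a hover above the fork.

Call:
{"method": "jog_arm", "body": {
  "deltas": [0,0,0.2,0,0,0,0,0,0.5,0,0,0,0,0,0.8,0,0,0,0,0,1,0,0,0]
}}

```text
time: 19.42
tool_pos: [0.4974, -0.3372, 0.185]
tool_rot: [3.135, -0.004, 0.226]
contact_force: [0.1, -0.3, 0.2]
opening: 0.0219
```

Call:
{"method": "jog_arm", "body": {
  "deltas": [0,0.1,0.3,0,0,0,0,0.3,0.6,0,0,0,0,0.6,0.8,0,0,0,0,0.9,0.8,0,0,0]
}}

```text
time: 19.75
tool_pos: [0.4983, -0.2473, 0.267]
tool_rot: [3.131, -0.008, 0.225]
contact_force: [0.5, 0.8, -0.6]
opening: 0.0218
```

Call:
{"method": "jog_arm", "body": {
  "deltas": [0,0.3,0,0,0,0,0,0.6,0,0,0,0,0,0.9,0,0,0,0]
}}

```text
time: 20.0
tool_pos: [0.4965, -0.1554, 0.2624]
tool_rot: [3.138, -0.002, 0.226]
contact_force: [-0.1, -0.7, -0.7]
opening: 0.0211
```

Call:
{"method": "jog_arm", "body": {
  "deltas": [0,0.2,0,0.015,-0.065,0,0,0.4,0,0.03,-0.13,0,0,0.6,0,0.044,-0.195,0,0,0.8,0,0.059,-0.26,0,0,0.9,0,0.074,-0.325,0]
}}

```text
time: 20.42
tool_pos: [0.4963, -0.0651, 0.2628]
tool_rot: [3.135, -0.53, 0.228]
contact_force: [0.7, 0.8, -0.6]
opening: 0.0214
```

Call:
{"method": "jog_arm", "body": {
  "deltas": [0.1,0.2,0,0,0,0,0.14,0.35,0,0,0,0,0.14,0.35,0,0,0,0,0.14,0.35,0,0,0,0]
}}

```text
time: 20.75
tool_pos: [0.5107, -0.0313, 0.2625]
tool_rot: [3.135, -0.525, 0.229]
contact_force: [0.4, 1.0, -0.2]
opening: 0.0215
```

```bash
python3 - <<'E'
from fit import *
p2,R=pts(Q);zc=R[:,2]
goto2(p2["fork"]+(.0241+.052+.02)*zc,30)
p=robot.camera_params("wrist");w=robot.read_camera("wrist")
im=[robot.read_camera(n) for n in("scene","top")]
a=im[0][110:240,200:330];b=im[1][150:280,250:380]
print("predicted hole px wrist",proj(p,p2["fork"]),proj(P["top"],p2["fork"]))
s=robot.observe();tz=Ro.from_euler("xyz",s["tool_rot"]).as_matrix()[:,2];print("pred tip px",proj(p,s["tool_pos"]+tz*.0761))
cv2.imwrite('pics/i.png',np.hstack([cv2.resize(w[190:420,170:400],(500,500),interpolation=2),np.vstack([cv2.resize(x,(250,250),interpolation=2) for x in(a,b)])])[:,:,::-1])
E
```

```text
toolz [ 0.4876  0.1107 -0.866 ] tooly [ 0.2214 -0.9752  0.    ] shift [ 0.0581 -0.0048 -0.1967] turn [ 0.003   0.0019 -0.0017] pos [ 0.5107 -0.0313  0.2625] F [ 0.39    1.0274 -0.1672] q [-0.3872  0.0631  1.936   0.4335  0.7453  0.6942] t 20.75 open 0.02152811689676572
predicted hole px wrist [[280.2846 218.0576]] [[314.1171 216.5433]]
pred tip px [[280.3899 229.9251]]
```

View pics/i.png

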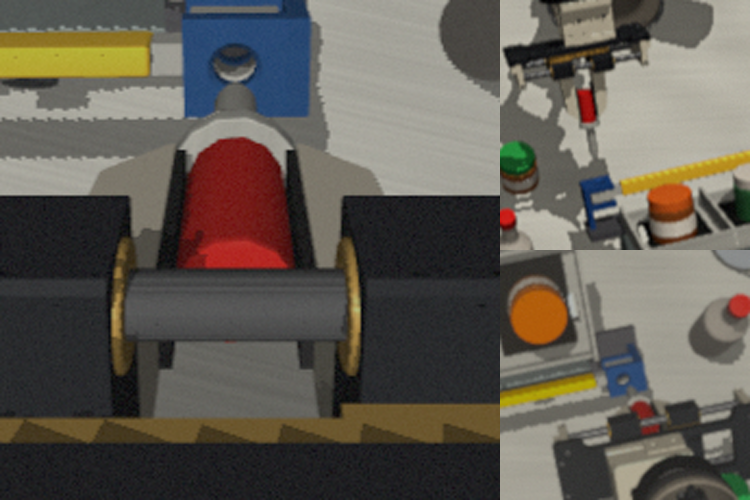

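In the wrist view the hole is at (278,219) and the pin tip at (279,229). The predictions were (280,218) and (280,230), so the relative error is under about 1 mm. I'll line up and lower the tip into the mouth.

Call:
{"method": "jog_arm", "body": {
  "deltas": [0.03,0,-0.1,0.003,0.002,-0.002,0.058,0,-0.197,0.003,0.002,-0.002,0.058,0,-0.197,0.003,0.002,-0.002,0.058,0,-0.197,0.003,0.002,-0.002]
}}

```text
time: 21.23
tool_pos: [0.5165, -0.0321, 0.2419]
tool_rot: [-3.14, -0.522, 0.219]
contact_force: [-0.3, 1.2, -0.5]
opening: 0.0212
```

Call:
{"method": "jog_arm", "body": {
  "deltas": [0.025,0.006,-0.045,0,0,0,0.05,0.011,-0.09,0,0,0,0.073,0.017,-0.13,0,0,0,0.073,0.017,-0.13,0,0,0]
}}

```text
time: 21.57
tool_pos: [0.524, -0.03, 0.229]
tool_rot: [-3.141, -0.523, 0.22]
contact_force: [-0.4, -0.6, -0.9]
opening: 0.0214
```

```bash
cat > chk.py <<'E'
from fit import *
p2,R=pts(Q);s=robot.observe();T=Ro.from_euler("xyz",s["tool_rot"]).as_matrix()
c=s["tool_pos"]+.0241*T[:,2]
print("collar rel fork (cradle mm)",R.T@(c-p2["fork"])*1e3,"tip",R.T@(c+.052*T[:,2]-p2["fork"])*1e3,"F cradle",R.T@s["contact_force"],"T",R.T@s["torque"],"open",s["opening"],"t",s["time"],"tz err",R.T@T[:,2],"q",s["qpos"])
E
python3 chk.py
```

```text
collar rel fork (cradle mm) [-0.2036  0.0576 56.1988] tip [-0.243   0.0407  4.1988] F cradle [-0.9239 -0.4886 -0.5219] T [0.0272 0.3916 0.025 ] open 0.02139367767756623 t 21.5667 tz err [-0.0008 -0.0003 -1.    ] q [-0.3713  0.1314  1.9617  0.4742  0.6585  0.6578]
```

Call:
{"method": "jog_arm", "body": {
  "deltas": [0.015,0.003,-0.026,0,0,0,0.029,0.007,-0.052,0,0,0,0.044,0.01,-0.078,0,0,0,0.059,0.013,-0.104,0,0,0,0.059,0.013,-0.104,0,0,0]
}}

```text
time: 21.98
tool_pos: [0.5299, -0.0287, 0.219]
tool_rot: [-3.141, -0.523, 0.221]
contact_force: [-0.2, -0.4, -0.2]
opening: 0.0216
```

```bash
python3 chk.py
```

```text
collar rel fork (cradle mm) [-0.0076 -0.0387 44.4848] tip [-0.0268 -0.0684 -7.5151] F cradle [-0.3453 -0.3946 -0.0098] T [-0.0034  0.3765  0.0056] open 0.021629333824746425 t 21.9833 tz err [-0.0004 -0.0006 -1.    ] q [-0.3626  0.1555  1.9653  0.4871  0.6301  0.6472]
```

The tip is in with no side force. I'll continue in 10–12 mm portions, watching the force.

Call:
{"method": "jog_arm", "body": {
  "deltas": [0.015,0.003,-0.026,0,0,0,0.029,0.007,-0.052,0,0,0,0.044,0.01,-0.078,0,0,0,0.059,0.013,-0.104,0,0,0,0.059,0.013,-0.104,0,0,0]
}}

```text
time: 22.4
tool_pos: [0.5355, -0.0272, 0.2082]
tool_rot: [-3.14, -0.522, 0.22]
contact_force: [-1.0, 1.8, -3.1]
opening: 0.0215
```

```bash
python3 chk.py
```

```text
collar rel fork (cradle mm) [-0.3637  0.2908 32.2691] tip [ -0.4215   0.3014 -19.7309] F cradle [-2.0414  1.9713 -2.422 ] T [ 0.4613  0.7299 -0.0017] open 0.021501696929067643 t 22.4 tz err [-0.0011  0.0002 -1.    ] q [-0.3537  0.1808  1.9687  0.5015  0.6023  0.6354]
```

Call:
{"method": "jog_arm", "body": {
  "deltas": [0.012,0.006,-0.023,0,0,0,0.023,0.009,-0.045,0,0,0,0.035,0.012,-0.067,0,0,0,0.046,0.014,-0.088,0,0,0,0.046,0.014,-0.088,0,0,0]
}}

```text
time: 22.82
tool_pos: [0.5403, -0.0259, 0.1997]
tool_rot: [-3.14, -0.523, 0.22]
contact_force: [-1.5, 2.6, -4.2]
opening: 0.0214
```

```bash
python3 chk.py
```

```text
collar rel fork (cradle mm) [-0.3642  0.4277 22.4241] tip [ -0.3942   0.4134 -29.5758] F cradle [-2.8572  2.8147 -3.2232] T [ 0.6679  0.8822 -0.0516] open 0.02135714544926365 t 22.8167 tz err [-0.0006 -0.0003 -1.    ] q [-0.3464  0.2012  1.9712  0.5146  0.5786  0.6247]
```

Call:
{"method": "jog_arm", "body": {
  "deltas": [0.01,0.008,-0.024,0,0,0,0.022,0.011,-0.046,0,0,0,0.033,0.014,-0.068,0,0,0,0.044,0.016,-0.089,0,0,0,0.044,0.016,-0.089,0,0,0]
}}

```text
time: 23.23
tool_pos: [0.5451, -0.0246, 0.1911]
tool_rot: [-3.141, -0.524, 0.22]
contact_force: [-1.3, 1.9, -2.5]
opening: 0.0213
```

```bash
python3 chk.py
```

```text
collar rel fork (cradle mm) [-0.3541  0.5991 12.5068] tip [ -0.34     0.54   -39.4932] F cradle [-2.0138  2.1455 -1.7536] T [ 0.325   0.7189 -0.021 ] open 0.0212776936036258 t 23.2333 tz err [ 0.0003 -0.0011 -1.    ] q [-0.3389  0.2218  1.9736  0.5289  0.5544  0.6128]
```

Call:
{"method": "jog_arm", "body": {
  "deltas": [0.01,0.003,-0.018,0,0,0,0.02,0.006,-0.036,0,0,0,0.03,0.009,-0.055,0,0,0,0.042,0.012,-0.076,0,0,0,0.042,0.012,-0.076,0,0,0]
}}

```text
time: 23.65
tool_pos: [0.5493, -0.0234, 0.1835]
tool_rot: [-3.141, -0.524, 0.221]
contact_force: [-0.3, 1.2, -2.6]
opening: 0.0216
```

Call:
{"method": "jog_arm", "body": {
  "deltas": [0.003,0.001,-0.006,0,0,0,0.006,0.001,-0.011,0,0,0,0.01,0.002,-0.017,0,0,0,0.01,0.002,-0.017,0,0,0]
}}

```text
time: 23.98
tool_pos: [0.5501, -0.0232, 0.1821]
tool_rot: [-3.141, -0.524, 0.221]
contact_force: [-1.7, 1.0, -1.9]
opening: 0.0216
```

```bash
python3 chk.py
```

```text
collar rel fork (cradle mm) [-0.3044  0.8921  2.1551] tip [ -0.2821   0.834  -49.8449] F cradle [-2.1853  1.3711 -0.9213] T [0.202  0.7921 0.0257] open 0.021641844114662186 t 23.9833 tz err [ 0.0004 -0.0011 -1.    ] q [-0.3313  0.2439  1.9746  0.5445  0.5314  0.5998]
```

Call:
{"method": "jog_arm", "body": {
  "deltas": [0.003,0,-0.006,0,0,0,0.006,0.001,-0.011,0,0,0,0.01,0.002,-0.017,0,0,0,0.01,0.002,-0.017,0,0,0]
}}

```text
time: 24.32
tool_pos: [0.5505, -0.0232, 0.1815]
tool_rot: [3.141, -0.525, 0.222]
contact_force: [-14.7, -2.7, 12.8]
opening: 0.0213
```

Call:
{"method": "jog_arm", "body": {
  "deltas": [0.005,0.001,-0.009,0,0,0,0.01,0.002,-0.017,0,0,0,0.01,0.002,-0.017,0,0,0]
}}

```text
time: 24.57
tool_pos: [0.5516, -0.0229, 0.1811]
tool_rot: [3.14, -0.526, 0.222]
contact_force: [-24.6, -3.0, 23.7]
opening: 0.0213
```

```bash
python3 chk.py
```

```text
collar rel fork (cradle mm) [0.5167 0.8134 0.5209] tip [  0.6589   0.7116 -51.4789] F cradle [-9.5001  2.5527 32.8898] T [ 0.6569  1.789  -0.0179] open 0.02130383474079475 t 24.5667 tz err [ 0.0027 -0.002  -1.    ] q [-0.3298  0.2473  1.9746  0.5496  0.5258  0.5944]
```

The collar is seated, with 33 N along the hole axis at the expected depth. I'll ease off, release and retreat along the axis.

Call:
{"method": "jog_arm", "body": {
  "deltas": [-0.01,-0.002,0.018,0,0,0,-0.01,-0.002,0.018,0,0,0,-0.01,-0.002,0.018,0,0,0]
}}

```text
time: 24.82
tool_pos: [0.5513, -0.0231, 0.1812]
tool_rot: [3.141, -0.525, 0.221]
contact_force: [-9.3, -0.9, 7.8]
opening: 0.0217
```

Call:
{"method": "jog_arm", "body": {
  "deltas": [0,0,0,0,0,0,0,0,0,0,0,0,0,0,0,0,0,0,0,0,0,0,0,0,0,0,0,0,0,0],
  "claw": 0.6
}}

```text
time: 25.23
tool_pos: [0.5513, -0.023, 0.1805]
tool_rot: [-3.141, -0.524, 0.221]
contact_force: [0.0, -0.0, 0.0]
opening: 0.0506
```

Call:
{"method": "jog_arm", "body": {
  "deltas": [-0.05,-0.01,0.09,0,0,0,-0.15,-0.034,0.26,0,0,0,-0.29,-0.066,0.52,0,0,0,-0.44,-0.1,0.78,0,0,0,-0.44,-0.1,0.78,0,0,0]
}}

```text
time: 25.65
tool_pos: [0.5071, -0.0339, 0.264]
tool_rot: [3.136, -0.53, 0.223]
contact_force: [1.0, -1.2, 1.2]
opening: 0.0552
```

Call:
{"method": "jog_arm", "body": {
  "deltas": [-0.3,-0.3,0.2,0,0,0,-0.6,-0.6,0.3,0,0,0,-0.9,-0.9,0.3,0,0,0,-0.9,-0.9,0.3,0,0,0]
}}

```text
time: 25.98
tool_pos: [0.4144, -0.1269, 0.2896]
tool_rot: [3.138, -0.524, 0.217]
contact_force: [1.5, -0.9, -0.1]
opening: 0.0551
```

```bash
python3 - <<'E'
from fit import *
im=[robot.read_camera(n) for n in("scene","top")];s=robot.observe();print(s["time"],s["tool_pos"],s["contact_force"],s["opening"])
p2,R=pts(Q)
p=p2["fork"]+R[:,2]*.051
uv=[]
for n,i in zip(("scene","top"),im):
    b=[x for x in blobs(i,174,4,120,60,20)];e=proj(P[n],p2["fork"]+R[:,2]*.0285)[0]
    x=min(b,key=lambda x:np.hypot(x[1]-e[0],x[2]-e[1]));uv.append((P[n],x[1:3]));print(n,"expected handle centre",e,"seen",x[1:3],x[0])
print("handle centre rel fork hole, cradle mm",R.T@(tri(uv)-p2["fork"])*1e3)
a=im[0][120:280,195:375];b=im[1][130:280,160:480]
cv2.imwrite('pics/j.png',np.vstack([cv2.resize(a,(450,400),interpolation=2)[60:].repeat(1,0),np.zeros((0,450,3),np.uint8)])[:,:,::-1])
A=cv2.resize(a,(338,300),interpolation=2);B=cv2.resize(im[1][110:290,160:437],(462,300),interpolation=2)
cv2.imwrite('pics/j.png',np.hstack([A,B])[:,:,::-1])
E
```

```text
26.0833 [ 0.4159 -0.1251  0.2891] [ 0.6502  0.3029 -0.43  ] 0.055033025996662
scene expected handle centre [248.3605 195.3314] seen (np.float64(249.1), np.float64(194.7)) 113
top expected handle centre [316.4499 221.5154] seen (np.float64(316.8), np.float64(223.7)) 143
handle centre rel fork hole, cradle mm [-4.7747  1.4315 28.3053]
```

View pics/j.png

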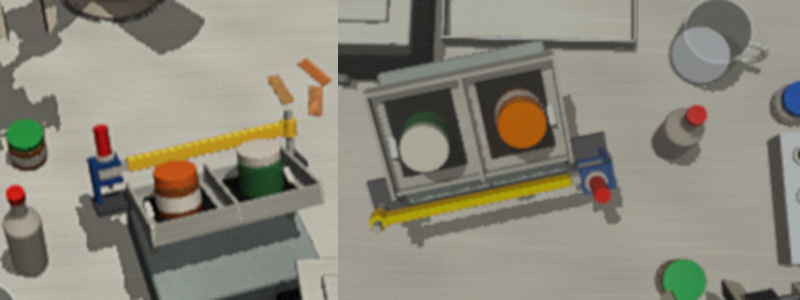

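The final view shows the red pin standing in the fork with its collar on the fork, the bar shut and the jar square in the bay. The gripper is well clear. The handle centre is 28.3 mm over the fork top, against 28.5 mm expected for a seated pin.

```bash
python3 -c "
from cell import robot
print(robot.hand_in())"
```

```text
the job is handed in; nothing more can be done
None
```

The job is done and handed in at about 26 s of the 69 s allowed. The orange-lid jar stands in the empty bay, the yellow bar is shut in the fork, and the red pin locks it. The gripper is open and clear of everything.

- **Jar:** It was set down along the bay normal until about 18 N of contact, then eased off and released. It looked square and clear of the walls in all three cameras. The floor was met about 2 mm above my fit, which is within the calibration.
- **Bar:** It was pushed until it stopped moving while the force rose to about 16 N. Both fixed cameras show its eye inside the fork. My first approach stopped at a joint limit, so I redid it with the tool more upright.
- **Pin:** It passed through with side forces under about 4 N, then met a firm stop (about 33 N) with the collar at fork height.
- **Last check:** The handle centre measured 28.3 mm over the fork, against 28.5 mm expected. The same check put it about 5 mm down-slope of the hole axis. I put that down to the hand-visible part of the handle biasing the colour blob and to calibration error, with some pin tilt from slack in the hole; I did not measure it again.
- **Other objects:** Nothing else was touched as far as I saw. The last picture covered only part of the table, so the rest was not checked again.

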